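# Set out the matching touch-up paint

## Task

Look which housing stands in the jig, and get the spray can of the same colour ready for touching it up: first lift the cap off that can and set it, open side down, in the yellow cap holder, then draw the can out of the leaning rack and stand it upright in the black can stand. Set both down without dropping them, and leave the other cans with their caps on, the housings and the things lying about where they are.

Things in the scene. Friction and masses are not known exactly. Their poses are not given: they have to be found in the camera images.
- housing_grey: grey folded sheet-metal housing: base plate 100 x 160 mm (x, y), a 160 mm wide, 110 mm tall upright face along its +x edge with a black-rimmed round hole and a square window, two low side flaps. Origin: centre of its underside, z up. One of the three housings stands in the jig, the other two on cardboard parking boards at the robot's left.
- housing_copper: copper folded sheet-metal housing: base plate 100 x 160 mm (x, y), a 160 mm wide, 110 mm tall upright face along its +x edge with a black-rimmed round hole and a square window, two low side flaps. Origin: centre of its underside, z up. One of the three housings stands in the jig, the other two on cardboard parking boards at the robot's left.
- housing_blue: blue folded sheet-metal housing: base plate 100 x 160 mm (x, y), a 160 mm wide, 110 mm tall upright face along its +x edge with a black-rimmed round hole and a square window, two low side flaps. Origin: centre of its underside, z up. One of the three housings stands in the jig, the other two on cardboard parking boards at the robot's left.
- can_grey: grey spray can, 54 mm diameter, body 140 mm long, 0.2 to 0.4 kg; on top a collar 39 mm wide, 14 mm high, and a white nozzle ending 162 mm above the bottom. Origin: centre of its bottom, z along its axis to the nozzle. At first it leans 30 degrees from vertical towards the robot in any one of the rack's pockets, its lowest 61 mm inside, its cap on.
- can_copper: copper spray can, 54 mm diameter, body 140 mm long, 0.2 to 0.4 kg; on top a collar 39 mm wide, 14 mm high, and a white nozzle ending 162 mm above the bottom. Origin: centre of its bottom, z along its axis to the nozzle. At first it leans 30 degrees from vertical towards the robot in any one of the rack's pockets, its lowest 61 mm inside, its cap on.
- can_blue: blue spray can, 54 mm diameter, body 140 mm long, 0.2 to 0.4 kg; on top a collar 39 mm wide, 14 mm high, and a white nozzle ending 162 mm above the bottom. Origin: centre of its bottom, z along its axis to the nozzle. At first it leans 30 degrees from vertical towards the robot in any one of the rack's pockets, its lowest 61 mm inside, its cap on.
- cap_grey: grey cap of the grey can: round cup, open below, closed top, 52 mm outside diameter, 60 mm tall, wall 3.5 mm; sits loose on the can's shoulder round the collar (3 mm play). Draw it off along the can's axis (15 mm frees it from the collar, 23 mm from the nozzle). Origin: centre of its open rim (underside), z towards its closed top.
- cap_copper: copper cap of the copper can: round cup, open below, closed top, 52 mm outside diameter, 60 mm tall, wall 3.5 mm; sits loose on the can's shoulder round the collar (3 mm play). Draw it off along the can's axis (15 mm frees it from the collar, 23 mm from the nozzle). Origin: centre of its open rim (underside), z towards its closed top.
- cap_blue: blue cap of the blue can: round cup, open below, closed top, 52 mm outside diameter, 60 mm tall, wall 3.5 mm; sits loose on the can's shoulder round the collar (3 mm play). Draw it off along the can's axis (15 mm frees it from the collar, 23 mm from the nozzle). Origin: centre of its open rim (underside), z towards its closed top.
- rack: fixed rack of three square aluminium pockets at y = -90, 0, +90 mm in its frame, leaning 30 degrees towards its -x (the robot). Pocket 64 mm square outside, 57 mm inside, 65 mm long, floor 3.5 mm; draw a can out along its axis by 65 mm or more. Origin: on the table; the middle of the middle pocket's underside is 24 mm above it. Base plate 130 x 280 mm.
- jig_seat (a point): centre of the top of the jig, a dark steel plate 140 x 220 mm and 10 mm thick with two yellow side stops (32 mm high), right of the spray screen at the far side: the housing standing here decides the colour.
- stand_floor (a point): centre of the inner floor (6 mm above the table) of the can stand: round black dish, 100 mm outside diameter, 88 mm inside, rim 12 mm above the table. Its place and the cap holder's may be swapped.
- holder_floor (a point): centre of the inner floor (6 mm above the table) of the cap holder: round yellow dish on a square aluminium plate, 80 mm outside diameter, 70 mm inside, rim 16 mm above the table.
- screen: fixed upright aluminium spray screen between the rack and the stand, 200 mm long (its x), 4 mm thick, 140 mm tall with a blue top edge 8 mm wide and a 30 mm wide foot. Origin: centre of its foot on the table. Bring things over it.
- screwdriver: bystander: red-handled screwdriver 190 mm long lying on the table in front of the rack, along its x; origin at its underside near the middle.
- grommet: bystander: black rubber ring, 90 mm outside diameter, 22 mm high, lying on the table; origin at the centre of its underside.
- parts_bin: bystander: small blue open parts bin 90 x 120 x 45 mm; origin at the centre of its underside.

How it is judged:
By the outcome, as a careful person would: the job done as asked, in the order asked, and still so for the second after the job is handed in, with the robot touching nothing.
It also fails if it takes over 72 s, if anything falls off the work surface, if the arm or the gripper's body presses on something with over 40 N, if the wrist force passes 120 N, or if a joint passes its speed limit or range.

## Robot

A 6-joint arm with a two-finger parallel gripper is mounted at the origin on the work surface. World frame = base frame: x ahead of the robot, y to its left, z up, the work surface at z = 0. Lengths are in m, angles in rad, forces in N, time in s.
With the tool pointing down it reaches from about 0.375 to 0.9 m from the base axis. Payload 3.1 kg.
Tool frame: the origin (TCP) lies at the very end of the fingers, on their centre line; the grasp point (between the pads) lies 19 mm behind it; z points along the fingers, y is the line along which they close (so a half turn about z gives the same grasp; the last joint's range is limited). The gripper opens to 87 mm and grips with 3 to 60 N. Pads are 19 mm wide; open, the fingers measure 117 mm over their backs; the gripper's body (75 mm by 190 mm) begins 51 mm behind the grasp point.
Start: joints at [1.058, 0.527, 1.433, -0, 1.181, -0.178], TCP at [0.205, 0.59, 0.223] pointing down, gripper open.
Joint ranges: [-3.08, 3.08], [-0.75, 2.2], [0.22, 2.44], [-1.43, 4.57], [0, 2.65], [-2.85, 2.85]. Speed limits (rad/s): [2.79, 2.79, 3.14, 3.14, 3.14, 3.14].

## Interface

Orientations are given as a rotation vector (axis times angle).
In Python, from station import manip, optics gives the robot as it stands.
- The arm moves only by the shell command python3 -m inch 'ROWS' [OPENING]. ROWS is JSON, a list that holds one entry, the list of rows, each a list of 6 numbers: the shift along the world's x, y, z in units of 25 mm (1.0 is 25 mm), then the turn, a rotation vector about the world's x, y, z in units of 6 degrees (1.0 is 6 degrees). In form: [[[tx, ty, tz, ax, ay, az], ...]]. A call has 1 to 5 rows; each row shifts and turns the commanded pose from where the row before left it; what a row does not reach is not made up. A row lasts 1/12 s, in which the tool goes at most 41.7 mm and 7.16 degrees, less where a joint would pass 70% of its speed; a pose out of reach is approached as far as the arm can. A call is refused whole if a number of a shift passes 1 or a number of a turn 1, either way. A call with a gripper value outside its range is refused whole. OPENING is the finger opening in mm, from 0 to 87, set as the call begins (- or left out, the last holds). The fingers move at their own pace and stop on an object; the grip force is fixed at half the most. Time passes only in rows, so rows that do not move let the fingers close. It gives the time, the measured TCP pose, the force, the opening and the grip force at its end, in the units of the state.
- manip.get_obs(): the state, without advancing time (a new reading comes with each control period).
- optics.get_image(name): name is "scene" or "top"; returns the picture (384x512x3 uint8, red, green, blue); there is no depth.
- optics.camera_model(name): a dict with "fx", "fy", "cx", "cy" (pixels), "R" (3x3) and "t" (3): a world point X has camera coordinates R X + t. Camera axes: x right, y down, z forward; pixel columns grow to the right and rows downward; lengths in m; the calibration is good to about 2 mm. A picture is of the moment at which its call begins. camera_model takes no time and is no camera call.
- manip.hand_in(): hands the job in; it is judged then, once.
The state is a dict: "time": time; "joint_positions": joint angles; "joint_velocities": joint speeds; "tau": joint torques, N m; "tcp_pos": TCP position; "tool_rot": TCP orientation; "ft_force": force on the tool from outside, world axes, zero at the start; "ft_torque": the same for the moment, N m; "opening": finger opening in m; "grip_force": force on a finger pad.
Only numpy, scipy, OpenCV 4.12 (cv2) and the standard library are available. Lean on these libraries where they do the work, as an engineer would, in place of code of your own. Each camera call takes 0.05 s, during which the arm holds its last target. There are 200 camera calls.

## Working session

There is one attempt and no reset: what is moved stays moved. The work goes in short steps, Python scripts to look and compute and a shell command to move; the robot and the scene stay as the last step left them, time stands still between calls to the robot, and variables do not carry over. Pictures are saved under pics/ and viewed, at most 12 in all, crops included, and the job is handed in when it is done.

```bash
mkdir -p pics; ls; python3 - <<'E'
from station import manip, optics
import cv2,numpy as np
for n in("scene","top"):
    im=optics.get_image(n); cv2.imwrite(f"pics/{n}0.png",im[:,:,::-1])
    m=optics.camera_model(n); print(n,{k:np.round(v,4).tolist() for k,v in m.items()})
o=manip.get_obs(); print(o["time"],o["tcp_pos"],o["tool_rot"],o["opening"])
E
```

```text
pics
scene {'fx': 482.9268, 'fy': 482.9268, 'cx': 255.8168, 'cy': 186.2455, 'R': [[-0.6872, 0.7265, -0.0075], [0.5117, 0.4766, -0.7149], [-0.5158, -0.4951, -0.6992]], 't': [0.3362, -0.2166, 2.0243]}
top {'fx': 459.3144, 'fy': 459.3144, 'cx': 251.2598, 'cy': 194.4257, 'R': [[-0.0244, -0.9994, -0.0244], [-0.9952, 0.0266, -0.0937], [0.0943, 0.022, -0.9953]], 't': [0.0793, 0.5342, 1.4306]}
0.1 [0.20443294 0.58995487 0.22166151] [-5.21776161e-01 -3.09729052e+00  2.82533131e-03] 0.08673861660350388
```

View pics/scene0.png

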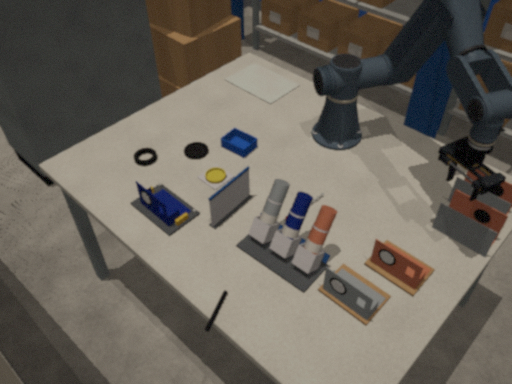

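View pics/top0.png

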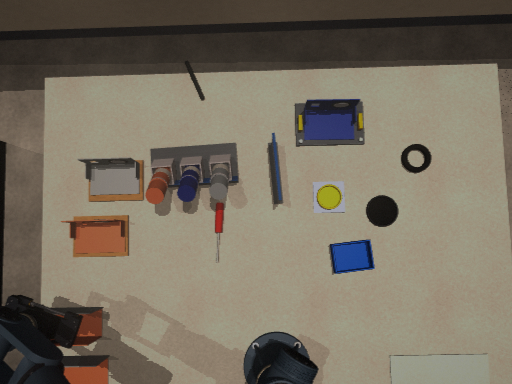

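The blue housing stands in the jig at top (331,120). The blue can is in the middle pocket at top (190,180), scene (295,215). The yellow holder is at top (329,197) and the black stand at (382,210).

```bash
python3 - <<'E'
import cv2,numpy as np
s=cv2.imread("pics/scene0.png");t=cv2.imread("pics/top0.png")
a=cv2.resize(t[135:215,140:245],None,fx=6,fy=6,interpolation=cv2.INTER_CUBIC)[:,:630]
b=cv2.resize(s[170:290,235:345],None,fx=5,fy=5,interpolation=cv2.INTER_CUBIC)
cv2.imwrite("pics/c_top.png",a);cv2.imwrite("pics/c_scene.png",b)
E
```

```text
(no output)
```

View pics/c_top.png

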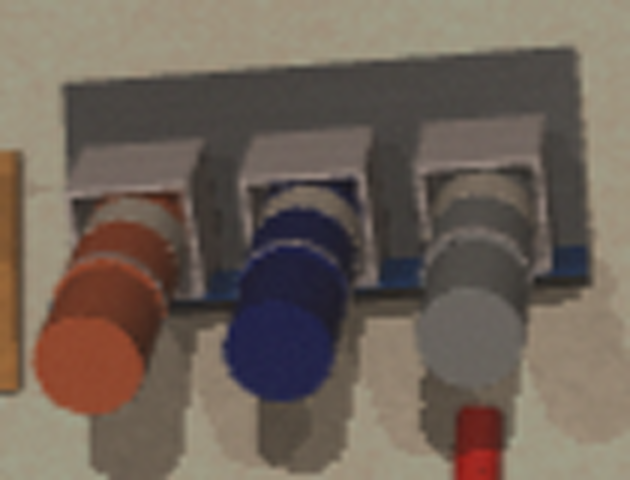

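View pics/c_scene.png

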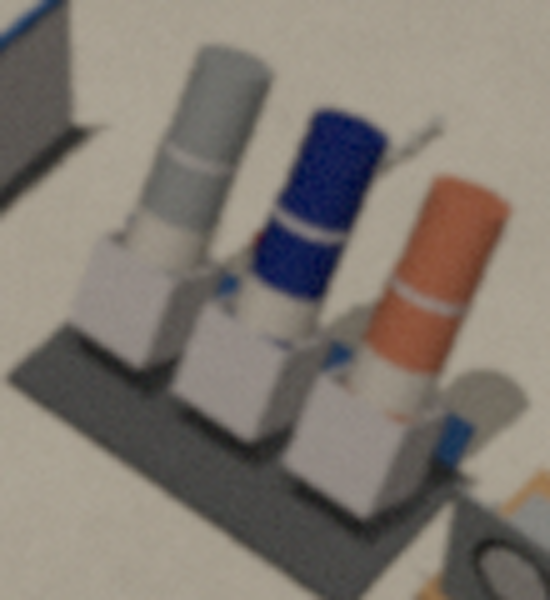

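The crops show the blue cap's top disc at about (186,193) in top. In scene, the cap end is at about (305,196) and the seam ring at about (296,215).

```bash
cat > h.py <<'E'
import cv2,numpy as np
from station import optics
M={n:optics.camera_model(n) for n in("scene","top")}
def ray(n,p):
    m=M[n];R=np.array(m["R"]);t=np.array(m["t"])
    d=R.T@[(p[0]-m["cx"])/m["fx"],(p[1]-m["cy"])/m["fy"],1];return -R.T@t,d/np.linalg.norm(d)
def plane(n,p,z):
    c,d=ray(n,p);return c+d*(z-c[2])/d[2]
def tri(ps,pt):
    a,d=ray("scene",ps);b,e=ray("top",pt)
    s,t=np.linalg.lstsq(np.c_[d,-e],b-a,rcond=None)[0]
    return (a+d*s+b+e*t)/2,np.linalg.norm(a+d*s-b-e*t)
def proj(n,X):
    m=M[n];c=np.array(m["R"])@X+np.array(m["t"]);return np.array([c[0]/c[2]*m["fx"]+m["cx"],c[1]/c[2]*m["fy"]+m["cy"]])
def blobs(im,lo,hi,roi,amin=30):
    h=cv2.cvtColor(im,cv2.COLOR_BGR2HSV);x0,y0,x1,y1=roi;k=np.zeros(h.shape[:2],np.uint8)
    k[y0:y1,x0:x1]=cv2.inRange(h,lo,hi)[y0:y1,x0:x1]
    cs,_=cv2.findContours(k,cv2.RETR_EXTERNAL,cv2.CHAIN_APPROX_NONE)
    return sorted([c for c in cs if cv2.contourArea(c)>amin],key=cv2.contourArea,reverse=True)
E
python3 - <<'E'
from h import *
s=cv2.imread("pics/scene0.png");t=cv2.imread("pics/top0.png")
B=((110,120,30),(130,255,255))
for n,im,roi in(("scene",s,(270,185,320,235)),("top",t,(170,160,205,210))):
    for c in blobs(im,*B,roi,15):
        print(n,"blue",cv2.contourArea(c),cv2.minAreaRect(c), cv2.fitLine(c,2,0,.01,.01).ravel().round(3))
for c in blobs(t,(110,120,75),(130,255,255),(170,160,205,210)): print("disc",cv2.contourArea(c),cv2.fitEllipse(c))
hs=cv2.cvtColor(t,cv2.COLOR_BGR2HSV);print("V col",hs[170:206:2,187,2])
E1={}
for n,im,roi,k in(("scene",s,(190,155,240,195),"y"),("top",t,(300,170,355,225),"y"),("scene",s,(180,138,212,162),"b"),("top",t,(360,190,405,232),"b")):
    c=blobs(im,*(((20,120,80),(35,255,255)) if k=="y" else ((0,0,0),(180,255,60))),roi)[0]
    e=cv2.fitEllipse(c);E1[n,k]=e[0];print(n,k,e)
for k in"yb": print(k,tri(E1["scene",k],E1["top",k]),plane("top",E1["top",k],.006)[:2])
# rack plate far corners, screen
for p in((140+65/6,135+85/6),(140+575/6,135+48/6)):print("plate",plane("top",p,.006))
for c in blobs(t,(100,60,30),(130,255,255),(260,125,292,212)):print("screen",cv2.boxPoints(cv2.minAreaRect(c)).round(1).tolist(),[plane("top",p,.14).round(3).tolist() for p in cv2.boxPoints(cv2.minAreaRect(c))])
E
```

```text
scene blue 257.5 ((301.27587890625, 203.68966674804688), (13.655871391296387, 21.534257888793945), 23.198589324951172) [  0.357  -0.934 301.263 203.754]
scene blue 126.0 ((293.1443176269531, 222.1752471923828), (14.620985984802246, 10.559600830078125), 23.96249008178711) [  0.903   0.429 293.475 221.95 ]
top blue 186.0 ((186.0, 192.5), (15.0, 16.0), 90.0) [  0.885   0.465 185.977 192.545]
V col [55 55 60 70 55 57 57 54 71 71 72 72 72 72 72 71 84 84]
scene y ((215.15884399414062, 174.93716430664062), (14.194794654846191, 19.13041114807129), 85.97521209716797)
top y ((328.8302917480469, 196.320556640625), (24.001602172851562, 24.31107521057129), 106.05945587158203)
scene b ((195.8944091796875, 150.385498046875), (15.11250114440918, 22.353618621826172), 84.15032958984375)
top b ((381.6094970703125, 210.71278381347656), (30.296276092529297, 30.724809646606445), 105.28398895263672)
y (array([ 0.52420888, -0.18058919,  0.01202745]), np.float64(0.0015857500760892492)) [ 0.52525728 -0.1820784 ]
b (array([ 0.47451181, -0.34678834,  0.00762477]), np.float64(0.0007490243856530991)) [ 0.47484512 -0.34750205]
plate [0.6950455  0.39011591 0.006     ]
plate [0.70727232 0.11211644 0.006     ]
screen [[271.5, 133.0], [274.70001220703125, 132.6999969482422], [281.29998779296875, 199.0], [278.1000061035156, 199.3000030517578]] [[0.706, -0.001, 0.14], [0.707, -0.011, 0.14], [0.51, -0.024, 0.14], [0.509, -0.015, 0.14]]
```

```bash
python3 - <<'E'
from h import *
c,d1=ray("scene",(301.28,203.69));_,d2=ray("scene",(293.14,222.18))
n=np.cross(d1,d2);a,e=ray("top",(186.1,193.0))
T=a+e*(n@(c-a))/(n@e);print("cap top",T)
y=np.radians(2.5)
u=np.array([-.5*np.cos(y),-.5*np.sin(y),.866])
for L in(0,.03,.06,.095,.139):
    P=T-u*L;print(L,P.round(4),proj("scene",P).round(1),proj("top",P).round(1))
# yaw from the other cap tops at same height
for q in((140+88.5/6,135+366/6),(140+470.5/6,135+337/6)):print(plane("top",(q[0]-.4,q[1]-.4),T[2]))
# pocket back top edges corners
E
```

```text
cap top [0.52935931 0.2456142  0.19145379]
0 [0.5294 0.2456 0.1915] [304.1 197.4] [186.1 193. ]
0.03 [0.5443 0.2463 0.1655] [300.7 205.8] [187.3 188.7]
0.06 [0.5593 0.2469 0.1395] [297.3 214.1] [188.5 184.6]
0.095 [0.5768 0.2477 0.1092] [293.4 223.7] [189.8 180. ]
0.139 [0.5988 0.2486 0.0711] [288.6 235.5] [191.3 174.5]
[0.52439514 0.33565418 0.19145379]
[0.5332611  0.15533209 0.19145379]
```

```bash
python3 - <<'E'
from h import *
for ps in((305,195.6),(305,196.4)):print(tri(ps,(186.1,193)))
for z in(.19,.195,.2):
    P=plane("top",(186.1,193),z);print(P,proj("scene",P))
s=cv2.imread("pics/scene0.png");h=cv2.cvtColor(s,cv2.COLOR_BGR2HSV)
# blue profile along axis & across
for k in range(-14,8):
    p=np.array([301.28,203.69])+k*np.array([.4,-.917])*1.;print(k,p.round(1),h[int(round(p[1])),int(round(p[0]))])
E
```

```text
(array([0.5277911 , 0.24564671, 0.19805986]), np.float64(0.0028676121815422386))
(array([0.52809271, 0.2461361 , 0.19509576]), np.float64(0.002867641424212578))
[0.52950725 0.24585422 0.19      ] [304.06989446 197.74450045]
[0.52899847 0.24502872 0.195     ] [304.06815167 196.39933858]
[0.52848969 0.24420321 0.2       ] [304.06640227 195.04907969]
-14 [295.7 216.5] [125  29 106]
-13 [296.1 215.6] [170  12 123]
-12 [296.5 214.7] [135  18 113]
-11 [296.9 213.8] [118 101  86]
-10 [297.3 212.9] [114 185  80]
-9 [297.7 211.9] [116 169  83]
-8 [298.1 211. ] [116 175  80]
-7 [298.5 210.1] [114 209  77]
-6 [298.9 209.2] [114 215  76]
-5 [299.3 208.3] [114 201  81]
-4 [299.7 207.4] [114 197  79]
-3 [300.1 206.4] [113 194  80]
-2 [300.5 205.5] [113 194  80]
-1 [300.9 204.6] [115 205  76]
0 [301.3 203.7] [117 167  81]
1 [301.7 202.8] [115 172  80]
2 [302.1 201.9] [114 189  81]
3 [302.5 200.9] [116 194  79]
4 [302.9 200. ] [113 218  76]
5 [303.3 199.1] [114 194  79]
6 [303.7 198.2] [117 191  80]
7 [304.1 197.3] [113 198  81]
```

```bash
cat >> h.py <<'E'
from scipy.spatial.transform import Rotation as Ro
y=np.radians(2.65)
u=np.array([-.5*np.cos(y),-.5*np.sin(y),.866])
T=np.array([.5286,.2450,.197])
def Rt(yd,z):  # tool rotation from closing direction and approach
    z=z/np.linalg.norm(z);yd=yd-z*(yd@z);yd/=np.linalg.norm(yd);return Ro.from_matrix(np.c_[np.cross(yd,z),yd,z])
lean=[Rt(s*np.array([np.cos(y),np.sin(y),0.]),-u) for s in(1,-1)]
def plan(P,R):
    from station import manip
    o=manip.get_obs();c=Ro.from_rotvec(o["tool_rot"])
    print("t",round(o["time"],2),"pos",o["tcp_pos"].round(4),"F",np.round(o["ft_force"],1),"open",round(o["opening"],4),"grip",round(o["grip_force"],1),"j",np.round(o["joint_positions"],2))
    print(" shift units",((np.array(P)-o["tcp_pos"])/.025).round(2)," turn units",np.degrees((R*c.inv()).as_rotvec()/6).round(2))
E
python3 - <<'E'
from h import *
from station import manip
c=Ro.from_rotvec(manip.get_obs()["tool_rot"]);print(c.as_matrix().round(2))
G=T-u*.049;print(G,G+u*.12)
for R in lean:plan(G+u*.12,R)
E
```

```text
[[-0.94  0.33 -0.  ]
 [ 0.33  0.94 -0.  ]
 [ 0.   -0.   -1.  ]]
[0.5530738  0.24613275 0.154566  ] [0.49313796 0.24335867 0.258486  ]
t 0.1 pos [0.2044 0.59   0.2217] F [-0.4  0.1 -0.2] open 0.0867 grip 0.0 j [ 1.06  0.53  1.43  0.    1.18 -0.18]
 shift units [ 11.55 -13.86   1.47]  turn units [  3.18  -4.27 -11.1 ]
t 0.1 pos [0.2044 0.59   0.2217] F [-0.4  0.1 -0.2] open 0.0867 grip 0.0 j [ 1.06  0.53  1.43  0.    1.18 -0.18]
 shift units [ 11.55 -13.86   1.47]  turn units [-4.68 -3.5  18.14]
```

```bash
python3 -m inch '[[[0,0,1,0,0,0],[0,0,1,0,0,0],[0,0,1,0,0,0],[0,0,1,0,0,0],[0.4,-0.5,0,0.27,-0.36,-0.92]]]' 87 | tail -3
python3 -m inch '[[[0.8,-0.96,0,0.27,-0.36,-0.92],[0.8,-0.96,0,0.27,-0.36,-0.92],[0.8,-0.96,0,0.27,-0.36,-0.92],[0.8,-0.96,0,0.27,-0.36,-0.92],[0.8,-0.96,0,0.27,-0.36,-0.92]]]'
python3 -m inch '[[[0.8,-0.96,0,0.27,-0.36,-0.92],[0.8,-0.96,0,0.27,-0.36,-0.92],[0.8,-0.96,0,0.27,-0.36,-0.92],[0.8,-0.96,0,0.27,-0.36,-0.92],[0.8,-0.96,0,0.27,-0.36,-0.92]]]'
python3 - <<'E'
from h import *
plan(T+u*.071,lean[0])
E
```

```text
ft_force: [0.9, 1.0, -0.5]
opening: 0.0872
grip_force: 0.0
time: 0.93
tcp_pos: [0.3151, 0.4564, 0.3223]
tool_rot: [1.302, 2.628, 0.299]
ft_force: [0.6, -0.4, -0.6]
opening: 0.0868
grip_force: 0.0
time: 1.35
tcp_pos: [0.4149, 0.3364, 0.3223]
tool_rot: [1.798, 2.089, 0.504]
ft_force: [0.4, 0.3, 0.0]
opening: 0.087
grip_force: 0.0
t 1.35 pos [0.4149 0.3364 0.3223] F [0.4 0.3 0. ] open 0.087 grip 0.0 j [ 0.6   0.16  1.83 -0.35  0.74  0.66]
 shift units [ 3.13 -3.72 -2.55]  turn units [ 0.25 -0.26 -0.92]
```

```bash
python3 -m inch '[[[0.78,-0.93,-0.64,0.25,-0.26,-0.92],[0.78,-0.93,-0.64,0,0,0],[0.78,-0.93,-0.64,0,0,0],[0.79,-0.93,-0.63,0,0,0],[0,0,0,0,0,0]]]' >/dev/null
python3 - <<'E'
from h import *
import cv2
plan(T-u*.049,lean[0])
a,b=[cv2.cvtColor(optics.get_image(n),cv2.COLOR_RGB2BGR) for n in("scene","top")]
cv2.imwrite("pics/p1.png",np.hstack([cv2.resize(a[100:260,225:365],None,fx=2.8,fy=2.8),cv2.resize(b[120:280,130:260],None,fx=2.8,fy=2.8)]))
E
```

```text
t 1.77 pos [0.4941 0.2407 0.2555] F [ 0.  -0.7 -0.1] open 0.0871 grip 0.0 j [ 0.33  0.26  1.94 -0.32  0.47  0.54]
 shift units [ 2.36  0.22 -4.04]  turn units [ 0.04 -0.06  0.01]
```

View pics/p1.png

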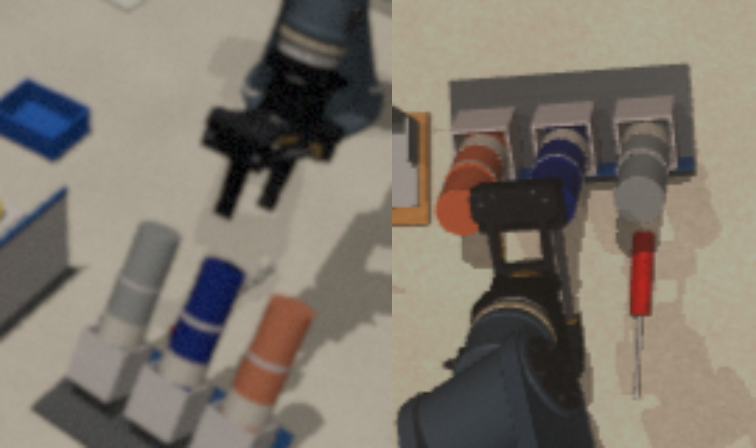

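The gripper is above the blue cap, its closing direction in the lean plane, with the neighbouring cans clear. Descending along the axis.

```bash
python3 -m inch '[[[0.24,0.02,-0.4,0,0,0],[0.24,0.02,-0.4,0,0,0],[0.24,0.02,-0.4,0,0,0],[0.24,0.02,-0.4,0,0,0],[0.24,0.02,-0.4,0,0,0]]]' | grep -E "force"
python3 -m inch '[[[0.23,0.02,-0.4,0,0,0],[0.23,0.02,-0.4,0,0,0],[0.23,0.02,-0.4,0,0,0],[0.23,0.02,-0.4,0,0,0],[0.23,0.02,-0.4,0,0,0]]]' | grep -E "force"
python3 - <<'E'
from h import *
plan(T-u*.049,lean[0])
a,b=[cv2.cvtColor(optics.get_image(n),cv2.COLOR_RGB2BGR) for n in("scene","top")]
cv2.imwrite("pics/p2.png",np.hstack([cv2.resize(a[150:250,245:345],None,fx=3.8,fy=3.8),cv2.resize(b[140:240,140:240],None,fx=3.8,fy=3.8)]))
E
```

```text
ft_force: [-0.6, 0.2, 0.0]
grip_force: 0.0
ft_force: [-0.5, -1.2, -0.6]
grip_force: 0.0
t 2.7 pos [0.5522 0.2501 0.1574] F [-0.5 -1.2 -0.6] open 0.0868 grip 0.0 j [ 0.31  0.5   1.92 -0.54  0.25  0.74]
 shift units [ 0.03 -0.16 -0.11]  turn units [ 0.01 -0.01 -0.05]
```

View pics/p2.png

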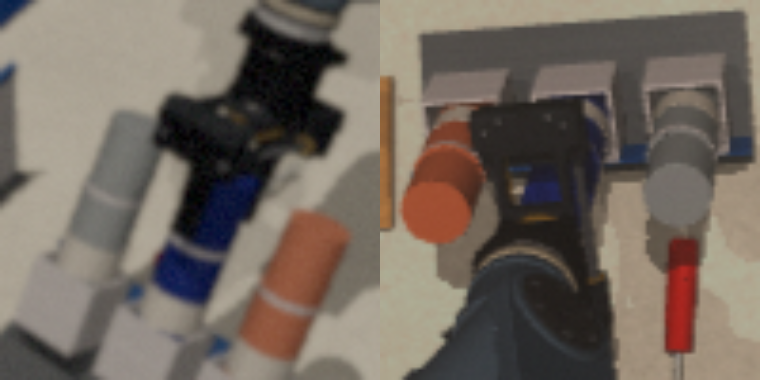

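The fingers straddle the blue cap, with the tips just above the seam ring. I'll correct y slightly, close, and draw off along the axis.

```bash
python3 -m inch '[[[0,-0.14,0,0,0,0],[0,0,0,0,0,0]]]' >/dev/null
python3 -m inch '[[[0,0,0,0,0,0],[0,0,0,0,0,0],[0,0,0,0,0,0],[0,0,0,0,0,0],[0,0,0,0,0,0]]]' 0
python3 -m inch '[[[0,0,0,0,0,0],[0,0,0,0,0,0],[0,0,0,0,0,0],[0,0,0,0,0,0],[0,0,0,0,0,0]]]'
```

```text
time: 3.38
tcp_pos: [0.5518, 0.2466, 0.1592]
tool_rot: [1.881, 1.981, 0.53]
ft_force: [-1.3, 0.7, -0.5]
opening: 0.0611
grip_force: 0.0
time: 3.8
tcp_pos: [0.5518, 0.2465, 0.159]
tool_rot: [1.881, 1.981, 0.529]
ft_force: [-0.5, 0.4, 0.7]
opening: 0.0505
grip_force: 30.0
```

```bash
python3 -m inch '[[[-0.15,-0.01,0.26,0,0,0],[-0.15,-0.01,0.26,0,0,0],[-0.15,-0.01,0.26,0,0,0],[-0.15,-0.01,0.26,0,0,0],[-0.2,-0.01,0.35,0,0,0]]]'
python3 -m inch '[[[-0.3,-0.01,0.52,0,0,0],[-0.3,-0.01,0.52,0,0,0],[-0.3,-0.01,0.52,0,0,0],[0,0,0.8,0,0,0],[0,0,0,0,0,0]]]'
python3 - <<'E'
from h import *
cv2.imwrite("pics/p3.png",np.hstack([cv2.resize(cv2.cvtColor(optics.get_image(n),cv2.COLOR_RGB2BGR)[y0:y0+120,x0:x0+120],None,fx=3.2,fy=3.2) for n,x0,y0 in(("scene",240,130),("top",130,130))]))
# above holder, vertical tool
H=np.array([.5245,-.1813,.006]);plan(H+[0,0,.19],Rt(np.array([1.,0,0]),np.array([0,0,-1.])))
E
```

```text
time: 4.22
tcp_pos: [0.5312, 0.2452, 0.1942]
tool_rot: [1.881, 1.981, 0.528]
ft_force: [1.0, -0.4, -1.3]
opening: 0.0508
grip_force: 30.0
time: 4.63
tcp_pos: [0.5106, 0.2456, 0.2573]
tool_rot: [1.877, 1.977, 0.539]
ft_force: [0.8, 0.3, -0.5]
opening: 0.0508
grip_force: 30.0
t 4.73 pos [0.5094 0.2447 0.2539] F [-0.1  0.2 -1.2] open 0.0506 grip 30.0 j [ 0.32  0.28  1.92 -0.31  0.46  0.52]
 shift units [  0.6  -17.04  -2.32]  turn units [-0.12  5.02 -0.48]
```

View pics/p3.png

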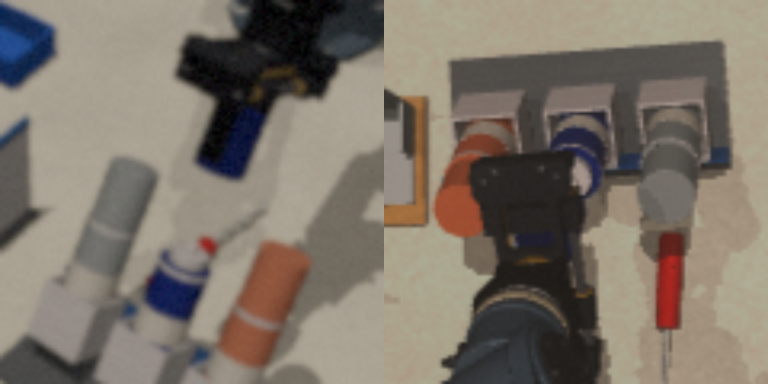

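The cap is in the gripper, and the bare blue can with its white nozzle stays in the pocket. Next I lift, swing over the screen to the holder and turn upright.

```bash
python3 -m inch '[[[0,0,0.9,0,0,0],[0,0,0.9,0,0,0],[0,0,0.9,0,0,0],[0,-0.5,0.5,0,0.3,0],[0.04,-0.9,0,-0.01,0.3,-0.03]]]' | grep pos
python3 -m inch '[[[0.04,-0.95,0,-0.01,0.3,-0.03],[0.04,-0.95,0,-0.01,0.3,-0.03],[0.04,-0.95,0,-0.01,0.3,-0.03],[0.04,-0.95,0,-0.01,0.3,-0.03],[0.04,-0.95,0,-0.01,0.3,-0.03]]]' | grep pos
python3 -m inch '[[[0.04,-0.95,0,-0.01,0.3,-0.03],[0.04,-0.95,0,-0.01,0.3,-0.03],[0.04,-0.95,0,-0.01,0.3,-0.03],[0.04,-0.95,0,-0.01,0.3,-0.03],[0.04,-0.95,0,-0.01,0.3,-0.03]]]' | grep pos
python3 -m inch '[[[0.04,-0.95,0,-0.01,0.3,-0.03],[0.04,-0.95,0,-0.01,0.3,-0.03],[0.04,-0.95,0,-0.01,0.3,-0.03],[0.04,-0.95,0,-0.01,0.2,-0.03],[0.04,-0.95,0,0,0,0]]]' | grep pos
python3 - <<'E'
from h import *
H=np.array([.5245,-.1813,.006]);plan(H+[0,0,.19],Rt(np.array([1.,0,0]),np.array([0,0,-1.])))
E
```

```text
tcp_pos: [0.5112, 0.211, 0.335]
tcp_pos: [0.5145, 0.0895, 0.3311]
tcp_pos: [0.5195, -0.0293, 0.3311]
tcp_pos: [0.5254, -0.1481, 0.3308]
t 6.4 pos [ 0.5254 -0.1481  0.3308] F [ 0.2 -0.3 -0.2] open 0.0511 grip 30.0 j [-0.49  0.29  1.51  0.01  1.31 -0.49]
 shift units [-0.03 -1.33 -5.39]  turn units [ 0.02  0.26 -0.03]
```

```bash
python3 -m inch '[[[0,-0.66,-0.8,0,0.13,0],[0,-0.66,-0.9,0,0.13,0],[0,0,-0.9,0,0,0],[0,0,-0.9,0,0,0],[0,0,-0.9,0,0,0]]]' | grep pos
python3 -m inch '[[[0,0,-0.9,0,0,0],[0,0,-0.9,0,0,0],[0,0,-0.9,0,0,0],[0,0,-0.9,0,0,0],[0,0,-0.9,0,0,0]]]' | grep pos
python3 -m inch '[[[0,0,-0.4,0,0,0],[0,0,0,0,0,0]]]' | grep pos
python3 - <<'E'
from h import *
a=cv2.cvtColor(optics.get_image("scene"),cv2.COLOR_RGB2BGR);b=cv2.cvtColor(optics.get_image("top"),cv2.COLOR_RGB2BGR)
cv2.imwrite("pics/p4.png",np.hstack([cv2.resize(a[100:200,165:265],None,fx=3.8,fy=3.8),cv2.resize(b[140:240,280:380],None,fx=3.8,fy=3.8)]))
H=np.array([.5245,-.1813,.006]);plan(H+[0,0,.0155],Rt(np.array([1.,0,0]),np.array([0,0,-1.])))
for c in blobs(a,(108,120,30),(130,255,255),(190,130,250,190),15): print(cv2.contourArea(c),cv2.boundingRect(c),cv2.minAreaRect(c))
for z in(0,.02,.04,.06,.08):
    from station import manip
    p=manip.get_obs()["tcp_pos"].copy();p[2]=z;print(z,proj("scene",p).round(1))
E
```

```text
tcp_pos: [0.5244, -0.1801, 0.2199]
tcp_pos: [0.5243, -0.1795, 0.1077]
tcp_pos: [0.5229, -0.1786, 0.0967]
t 7.5 pos [ 0.5251 -0.1798  0.0997] F [ 0.9  0.8 -0.2] open 0.0505 grip 30.0 j [-0.53  0.61  1.72 -0.    0.81 -0.53]
 shift units [-0.03 -0.06 -3.13]  turn units [ 0.02  0.02 -0.04]
398.0 (223, 131, 27, 26) ((238.6999969482422, 142.10000610351562), (27.280031204223633, 21.019041061401367), 26.56505012512207)
127.0 (210, 146, 11, 18) ((215.0, 154.5), (17.0, 10.0), 90.0)
0 [215.1 177.4]
0.02 [214.8 173.6]
0.04 [214.4 169.7]
0.06 [214.1 165.7]
0.08 [213.7 161.7]
```

View pics/p4.png

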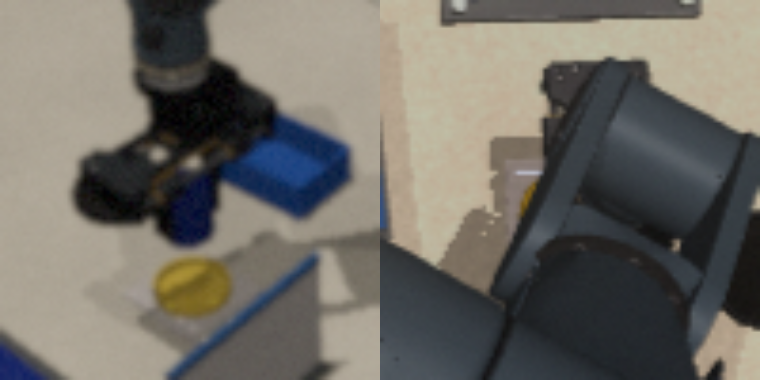

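```bash
python3 - <<'E'
from h import *
import glob
p=np.array([.5248,-.1797,0]);a=np.linspace(0,2*np.pi,60)
for z in(.075,.08,.085,.09,.095,.1):print(z,max(proj("scene",p+[.026*np.cos(t),.026*np.sin(t),z])[1] for t in a).round(2))
im=cv2.cvtColor(optics.get_image("scene"),cv2.COLOR_RGB2BGR)
print([[int(v) for v in im[r,216]] for r in range(156,172)])
E
```

```text
0.075 167.38
0.08 166.37
0.085 165.35
0.09 164.33
0.095 163.31
0.1 162.28
[[56, 22, 17], [55, 19, 11], [56, 22, 19], [54, 22, 11], [53, 13, 9], [55, 20, 10], [58, 30, 23], [72, 56, 60], [110, 110, 115], [135, 143, 152], [130, 146, 156], [96, 138, 151], [57, 117, 135], [41, 116, 137], [49, 131, 157], [45, 127, 152]]
```

```bash
python3 -m inch '[[[0,-0.05,-0.6,0,0,0],[0,0,-0.6,0,0,0],[0,0,-0.6,0,0,0],[0,0,-0.6,0,0,0],[0,0,-0.2,0,0,0]]]' | grep -E "pos|ft"
for i in 1; do python3 -m inch '[[[0,0,-0.08,0,0,0],[0,0,0,0,0,0]]]' | grep -E "pos|ft"; done
python3 -m inch '[[[0,0,-0.08,0,0,0],[0,0,0,0,0,0]]]' | grep -E "pos|ft"
python3 -m inch '[[[0,0,-0.08,0,0,0],[0,0,0,0,0,0]]]' | grep -E "pos|ft"
```

```text
tcp_pos: [0.5254, -0.1811, 0.0349]
ft_force: [-0.7, 0.2, -1.1]
tcp_pos: [0.5258, -0.1813, 0.0338]
ft_force: [-1.2, 0.3, 0.3]
tcp_pos: [0.5258, -0.1814, 0.0319]
ft_force: [-0.3, -0.2, 1.1]
tcp_pos: [0.5254, -0.1811, 0.0293]
ft_force: [-0.5, 0.4, -0.3]
```

```bash
python3 -m inch '[[[0,0,-0.08,0,0,0],[0,0,-0.04,0,0,0],[0,0,0,0,0,0]]]' | grep -E "pos|ft"
python3 -m inch '[[[0,0,-0.06,0,0,0],[0,0,0,0,0,0]]]' | grep -E "pos|ft"
python3 -m inch '[[[0,0,-0.06,0,0,0],[0,0,0,0,0,0]]]' | grep -E "pos|ft"
python3 -m inch '[[[0,0,-0.06,0,0,0],[0,0,0,0,0,0]]]' | grep -E "pos|ft"
python3 - <<'E'
from h import *
p=np.array([.5254,-.1812,0]);a=np.linspace(0,2*np.pi,60)
for z in(.006,.01,.015,.02):print(z,max(proj("scene",p+[.026*np.cos(t),.026*np.sin(t),z])[1] for t in a).round(2))
im=cv2.cvtColor(optics.get_image("scene"),cv2.COLOR_RGB2BGR)
print([[int(v) for v in im[r,215]] for r in range(172,190)])
E
```

```text
tcp_pos: [0.5251, -0.1809, 0.0258]
ft_force: [-0.5, -0.3, 0.5]
tcp_pos: [0.5251, -0.181, 0.0243]
ft_force: [-0.3, -0.0, 0.5]
tcp_pos: [0.5251, -0.1809, 0.0228]
ft_force: [-0.1, -0.5, -0.8]
tcp_pos: [0.5251, -0.1809, 0.0213]
ft_force: [0.6, -0.3, -0.3]
0.006 180.87
0.01 180.1
0.015 179.14
0.02 178.17
[[56, 21, 11], [54, 20, 6], [62, 28, 23], [56, 17, 15], [58, 20, 14], [62, 29, 23], [59, 28, 25], [48, 43, 45], [46, 77, 92], [38, 95, 117], [50, 102, 118], [78, 104, 117], [103, 112, 121], [109, 115, 121], [110, 115, 121], [111, 116, 121], [116, 122, 128], [125, 136, 141]]
```

```bash
python3 -m inch '[[[0,0,-0.06,0,0,0],[0,0,0,0,0,0]]]' | grep -E "pos|ft"
python3 -m inch '[[[0,0,-0.06,0,0,0],[0,0,0,0,0,0]]]' | grep -E "pos|ft"
python3 -m inch '[[[0,0,-0.04,0,0,0],[0,0,0,0,0,0]]]' | grep -E "pos|ft"
python3 -m inch '[[[0,0,-0.04,0,0,0],[0,0,0,0,0,0]]]' | grep -E "pos|ft"
```

```text
tcp_pos: [0.5252, -0.181, 0.0199]
ft_force: [-0.0, 0.8, -1.1]
tcp_pos: [0.5253, -0.1811, 0.0193]
ft_force: [-1.2, 0.5, 5.4]
tcp_pos: [0.5254, -0.1812, 0.0192]
ft_force: [-1.9, 0.6, 11.1]
tcp_pos: [0.5254, -0.1813, 0.0191]
ft_force: [-3.8, 0.1, 18.1]
```

Contact comes at TCP z 0.019, above the 16 mm dish rim and as expected for the cap on the floor. Ease off, open, rise straight.

```bash
python3 -m inch '[[[0,0,0.07,0,0,0],[0,0,0,0,0,0]]]' | grep -E "pos|ft"
python3 -m inch '[[[0,0,0,0,0,0],[0,0,0,0,0,0],[0,0,0,0,0,0],[0,0,0,0,0,0],[0,0,0,0,0,0]]]' 80 | grep -E "pos|ft|open"
python3 -m inch '[[[0,0,0.3,0,0,0],[0,0,0.6,0,0,0],[0,0,0.9,0,0,0],[0,0,0.9,0,0,0],[0,0,0.9,0,0,0]]]' 87| grep -E "pos|ft|open"
python3 -m inch '[[[0,0,0.9,0,0,0],[0,0,0.9,0,0,0],[0,0,0.9,0,0,0],[0,0,0.9,0,0,0],[0,0,0.9,0,0,0]]]'| grep -E "pos|ft|open"
python3 - <<'E'
from h import *
a=cv2.cvtColor(optics.get_image("scene"),cv2.COLOR_RGB2BGR);b=cv2.cvtColor(optics.get_image("top"),cv2.COLOR_RGB2BGR)
cv2.imwrite("pics/p5.png",np.hstack([cv2.resize(a[100:200,165:265],None,fx=3.8,fy=3.8),cv2.resize(a[170:270,240:340],None,fx=3.8,fy=3.8)]))
for c in blobs(a,(108,120,30),(130,255,255),(195,145,232,190),15): print(cv2.boundingRect(c),cv2.minAreaRect(c))
# can axis in scene, nozzle
for c in blobs(a,(108,120,30),(130,255,255),(270,205,310,240),15): print("can",cv2.contourArea(c),cv2.minAreaRect(c))
for c in blobs(b,(108,120,30),(130,255,255),(165,160,210,215),15): print("can top",cv2.contourArea(c),cv2.minAreaRect(c))
for c in blobs(b,(0,0,150),(180,50,255),(178,165,200,200),3): print("nozzle top",cv2.contourArea(c),cv2.minAreaRect(c))
plan(T-u*.06+u*.12,lean[0])
E
```

```text
tcp_pos: [0.5258, -0.1813, 0.0192]
ft_force: [-0.5, 0.0, 10.1]
tcp_pos: [0.525, -0.1809, 0.0179]
ft_force: [0.2, 0.2, 0.3]
opening: 0.075
tcp_pos: [0.5249, -0.1808, 0.1094]
ft_force: [0.3, -0.6, -0.4]
opening: 0.0866
tcp_pos: [0.5248, -0.1807, 0.2224]
ft_force: [0.1, -0.3, -0.9]
opening: 0.0869
(209, 161, 11, 18) ((214.0, 169.5), (17.0, 10.0), 90.0)
(223, 145, 9, 6) ((227.0, 147.5), (5.0, 8.0), 90.0)
can 125.0 ((293.1443176269531, 222.1752471923828), (14.620985984802246, 10.559600830078125), 23.96249008178711)
nozzle top 99.5 ((187.9000244140625, 185.2000274658203), (11.627553939819336, 11.180339813232422), 26.56505012512207)
t 11.45 pos [ 0.5274 -0.1822  0.2251] F [ 0.5 -0.1 -0.6] open 0.0868 grip 0.0 j [-0.53  0.43  1.61 -0.    1.09 -0.54]
 shift units [-1.15 17.03  0.95]  turn units [ 0.19 -4.89  0.41]
```

View pics/p5.png

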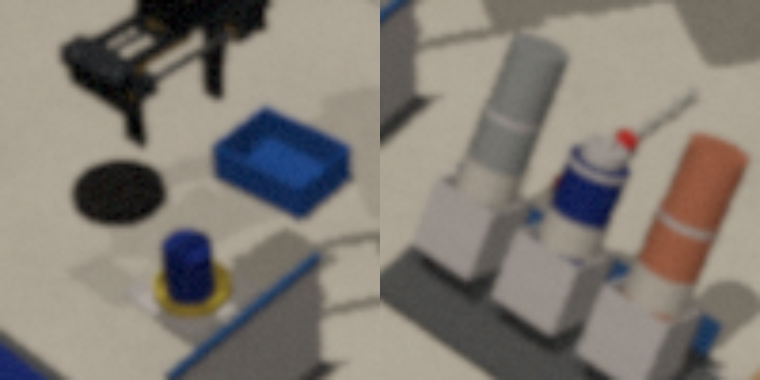

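The blue cap stands open side down in the yellow holder (crop 187,265), and the bare blue can is still seated. Going back for the can.

```bash
python3 -m inch '[[[0,0,1,0,0,0],[0,0,1,0,0,0],[0,0.1,1,0,0,0],[0,0.5,1,0,0,0],[-0.03,0.95,0,0.01,-0.3,0.03]]]' | grep pos
python3 -m inch '[[[-0.04,0.96,0,0.01,-0.3,0.03],[-0.04,0.96,0,0.01,-0.3,0.03],[-0.04,0.96,0,0.01,-0.3,0.03],[-0.04,0.96,0,0.01,-0.3,0.03],[-0.04,0.96,0,0.01,-0.3,0.03]]]' | grep pos
python3 -m inch '[[[-0.04,0.96,0,0.01,-0.3,0.03],[-0.04,0.96,0,0.01,-0.3,0.03],[-0.04,0.96,0,0.01,-0.3,0.03],[-0.04,0.96,0,0.01,-0.3,0.03],[-0.04,0.96,0,0.01,-0.3,0.03]]]' | grep pos
python3 -m inch '[[[-0.04,0.96,0,0.01,-0.3,0.03],[-0.04,0.96,0,0.01,-0.3,0.03],[-0.04,0.96,-0.2,0.01,-0.3,0.03],[-0.04,0.96,-0.7,0.01,-0.3,0.03],[-0.04,0.96,-0.7,0.01,-0.3,0.03]]]' | grep pos
python3 - <<'E'
from h import *
G=np.array([.5778,.2478,.114]);plan(G+u*.13,lean[0])
E
```

```text
tcp_pos: [0.5282, -0.1451, 0.3252]
tcp_pos: [0.5185, -0.021, 0.3199]
tcp_pos: [0.5134, 0.0989, 0.32]
tcp_pos: [0.5091, 0.219, 0.2808]
t 13.12 pos [0.5091 0.219  0.2808] F [ 0.9 -0.1 -0.8] open 0.087 grip 0.0 j [ 0.26  0.22  1.9  -0.2   0.53  0.35]
 shift units [ 0.15  1.03 -2.17]  turn units [ 0.   -0.14 -0.08]
```

```bash
python3 -m inch '[[[0.07,0.5,-0.7,0,-0.14,-0.08],[0.08,0.53,-0.7,0,0,0],[0,0,-0.7,0,0,0],[0,0,0,0,0,0]]]' >/dev/null
python3 - <<'E'
from h import *
G=np.array([.5778,.2478,.114]);plan(G,lean[0])
E
```

```text
t 13.45 pos [0.5099 0.2432 0.2236] F [-0.2 -0.5 -0.7] open 0.0866 grip 0.0 j [ 0.32  0.33  1.94 -0.36  0.4   0.57]
 shift units [ 2.72  0.18 -4.38]  turn units [ 0.04 -0.12 -0.01]
```

```bash
python3 -m inch '[[[0.17,0.1,0,0,-0.12,0],[0.25,0.01,-0.43,0,0,0],[0.25,0.01,-0.43,0,0,0],[0.25,0.01,-0.43,0,0,0],[0.25,0.01,-0.43,0,0,0]]]' | grep -E "pos|ft"
python3 -m inch '[[[0.25,0.01,-0.43,0,0,0],[0.25,0.01,-0.43,0,0,0],[0.25,0.01,-0.43,0,0,0]]]' | grep -E "pos|ft"
python3 -m inch '[[[0.25,0.01,-0.43,0,0,0],[0.25,0.01,-0.43,0,0,0],[0.25,0.01,-0.43,0,0,0],[0,0,0,0,0,0]]]' | grep -E "pos|ft"
python3 - <<'E'
from h import *
G=np.array([.5778,.2478,.114]);plan(G,lean[0])
a=cv2.cvtColor(optics.get_image("scene"),cv2.COLOR_RGB2BGR);cv2.imwrite("pics/p6.png",cv2.resize(a[150:250,240:340],None,fx=4,fy=4))
E
```

```text
tcp_pos: [0.5428, 0.2465, 0.1855]
ft_force: [-0.1, -0.2, -0.1]
tcp_pos: [0.5617, 0.2471, 0.1532]
ft_force: [-0.2, 0.8, 0.0]
tcp_pos: [0.5806, 0.2475, 0.1196]
ft_force: [-0.2, 0.8, -0.4]
t 14.45 pos [0.5806 0.2475 0.1196] F [-0.2  0.8 -0.4] open 0.087 grip 0.0 j [ 0.29  0.59  1.89 -0.73  0.19  0.93]
 shift units [-0.11  0.01 -0.22]  turn units [0.02 0.08 0.01]
```

View pics/p6.png

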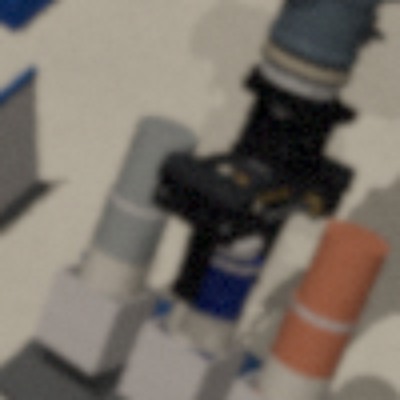

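The fingers straddle the can body (crop 225,280) with the nozzle clear of the palm. Close and draw out.

```bash
python3 -m inch '[[[-0.1,0,-0.15,0,0.08,0],[0,0,0,0,0,0]]]' >/dev/null
python3 -m inch '[[[0,0,0,0,0,0],[0,0,0,0,0,0],[0,0,0,0,0,0],[0,0,0,0,0,0],[0,0,0,0,0,0]]]' 0 | grep -E "pos|ft|open|grip"
python3 -m inch '[[[0,0,0,0,0,0],[0,0,0,0,0,0],[0,0,0,0,0,0],[0,0,0,0,0,0],[0,0,0,0,0,0]]]'| grep -E "pos|ft|open|grip"
python3 -m inch '[[[-0.1,-0.004,0.173,0,0,0],[-0.1,-0.004,0.173,0,0,0],[-0.15,-0.007,0.26,0,0,0],[-0.15,-0.007,0.26,0,0,0]]]'| grep -E "pos|ft|open|grip"
```

```text
tcp_pos: [0.5775, 0.2486, 0.1173]
ft_force: [-0.1, 0.3, -0.3]
opening: 0.0614
grip_force: 0.0
tcp_pos: [0.5771, 0.2484, 0.1169]
ft_force: [-2.4, -0.5, 1.5]
opening: 0.0534
grip_force: 30.0
tcp_pos: [0.5645, 0.2477, 0.1386]
ft_force: [0.3, -0.8, -3.1]
opening: 0.0535
grip_force: 30.0
```

```bash
python3 -m inch '[[[-0.25,-0.01,0.433,0,0,0],[-0.25,-0.01,0.433,0,0,0],[-0.25,-0.01,0.433,0,0,0],[-0.25,-0.01,0.433,0,0,0],[-0.25,-0.01,0.433,0,0,0]]]'| grep -E "pos|ft|open"
python3 -m inch '[[[-0.2,-0.01,0.6,0,0,0],[-0.1,0,0.8,0,0,0],[0,0,0.9,0,0,0],[0,0,0.9,0,0,0],[0,0,0.9,0,0,0]]]'| grep -E "pos|ft|open"
python3 -m inch '[[[0,0,0.9,0,0,0],[0,0,0.9,0,0,0],[0,0,0.9,0,0,0],[0,0,0,0,0,0]]]'| grep -E "pos|ft|open"
python3 - <<'E'
from h import *
plan([.4747,-.3472,.36],Rt(np.array([1.,0,0]),np.array([0,0,-1.])))
plan([.4747,-.3472,.36],Rt(np.array([.8,-.6,0]),np.array([0,0,-1.])))
E
```

```text
tcp_pos: [0.5323, 0.2463, 0.1928]
ft_force: [-0.3, 0.3, -3.2]
opening: 0.0533
tcp_pos: [0.5245, 0.2462, 0.2955]
ft_force: [1.8, -0.1, -2.9]
opening: 0.0538
tcp_pos: [0.528, 0.2474, 0.3684]
ft_force: [1.7, 1.2, -2.0]
opening: 0.0539
t 17.0 pos [0.528  0.2474 0.3684] F [ 1.7  1.2 -2. ] open 0.0539 grip 30.0 j [ 0.32  0.15  1.72 -0.2   0.76  0.38]
 shift units [ -2.13 -23.79  -0.34]  turn units [-0.14  5.1  -0.43]
t 17.0 pos [0.528  0.2474 0.3684] F [ 1.7  1.2 -2. ] open 0.0539 grip 30.0 j [ 0.32  0.15  1.72 -0.2   0.76  0.38]
 shift units [ -2.13 -23.79  -0.34]  turn units [ 1.51  4.98 -6.43]
```

```bash
python3 -m inch '[[[0,-0.4,0,0,0.25,0],[-0.08,-0.9,0,-0.01,0.25,-0.02],[-0.08,-0.9,0,-0.01,0.25,-0.02],[-0.08,-0.9,0,-0.01,0.25,-0.02],[-0.08,-0.9,0,-0.01,0.25,-0.02]]]'| grep -E "pos|ft"
python3 -m inch '[[[-0.08,-0.92,0,-0.01,0.25,-0.02],[-0.08,-0.92,0,-0.01,0.25,-0.02],[-0.08,-0.92,0,-0.01,0.25,-0.02],[-0.08,-0.92,0,-0.01,0.25,-0.02],[-0.08,-0.92,0,-0.01,0.25,-0.02]]]'| grep -E "pos|ft"
python3 -m inch '[[[-0.08,-0.92,0,-0.01,0.25,-0.02],[-0.08,-0.92,0,-0.01,0.25,-0.02],[-0.08,-0.92,0,-0.01,0.25,-0.02],[-0.08,-0.92,0,-0.01,0.25,-0.02],[-0.08,-0.92,0,-0.01,0.25,-0.02]]]'| grep -E "pos|ft"
python3 -m inch '[[[-0.08,-0.92,0,0,0.25,-0.02],[-0.08,-0.92,0,0,0.25,-0.02],[-0.08,-0.92,0,0,0.25,-0.02],[-0.08,-0.92,0,0,0.25,-0.02],[-0.08,-0.92,0,0,0.1,-0.02]]]'| grep -E "pos|ft"
python3 -m inch '[[[-0.08,-0.92,0,0,0,0],[-0.08,-0.92,0,0,0,0],[-0.08,-0.92,0,0,0,0],[-0.08,-0.92,0,0,0,0],[-0.08,-0.8,0,0,0,0]]]'| grep -E "pos|ft"
python3 - <<'E'
from h import *
plan([.4747,-.3472,.13],Rt(np.array([1.,0,0]),np.array([0,0,-1.])))
E
```

```text
tcp_pos: [0.5162, 0.1456, 0.3605]
ft_force: [1.0, -0.9, -3.0]
tcp_pos: [0.5065, 0.0306, 0.3608]
ft_force: [0.4, -0.5, -3.7]
tcp_pos: [0.4969, -0.0843, 0.3609]
ft_force: [0.1, -0.4, -3.4]
tcp_pos: [0.4877, -0.1993, 0.3608]
ft_force: [0.3, 0.4, -3.7]
tcp_pos: [0.4774, -0.3115, 0.3606]
ft_force: [0.7, 0.3, -2.4]
t 19.08 pos [ 0.4774 -0.3115  0.3606] F [ 0.7  0.3 -2.4] open 0.0537 grip 30.0 j [-0.78  0.32  1.39  0.01  1.42 -0.79]
 shift units [-0.11 -1.43 -9.22]  turn units [-0.    0.14 -0.06]
```

```bash
python3 -m inch '[[[-0.05,-0.7,0,0,0.14,-0.06],[-0.06,-0.73,-0.5,0,0,0],[0,0,-0.9,0,0,0],[0,0,-0.9,0,0,0],[0,0,-0.9,0,0,0]]]'| grep -E "pos|ft"
python3 -m inch '[[[0,0,-0.9,0,0,0],[0,0,-0.9,0,0,0],[0,0,-0.9,0,0,0],[0,0,-0.9,0,0,0],[0,0,-0.9,0,0,0]]]'| grep -E "pos|ft"
python3 -m inch '[[[0,0,-0.6,0,0,0],[0,0,-0.4,0,0,0],[0,0,0,0,0,0]]]'| grep -E "pos|ft"
python3 - <<'E'
from h import *
plan([.4747,-.3472,.107],Rt(np.array([1.,0,0]),np.array([0,0,-1.])))
a=cv2.cvtColor(optics.get_image("scene"),cv2.COLOR_RGB2BGR);cv2.imwrite("pics/p7.png",cv2.resize(a[80:190,140:250],None,fx=4,fy=4))
E
```

```text
tcp_pos: [0.4746, -0.3462, 0.2796]
ft_force: [-1.2, -0.0, -2.8]
tcp_pos: [0.4745, -0.3454, 0.1672]
ft_force: [-0.3, 0.5, -2.9]
tcp_pos: [0.4735, -0.3444, 0.1415]
ft_force: [0.1, 0.8, -3.0]
t 20.17 pos [ 0.4735 -0.3444  0.1415] F [ 0.1  0.8 -3. ] open 0.0532 grip 30.0 j [-0.82  0.58  1.61  0.    0.96 -0.82]
 shift units [ 0.05 -0.11 -1.38]  turn units [-0.04 -0.02 -0.01]
```

View pics/p7.png

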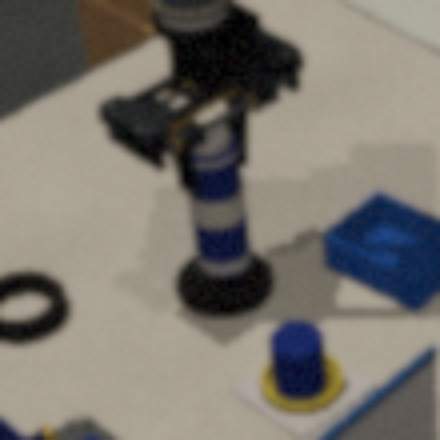

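The can hangs upright over the centre of the black stand. Lower gently to contact.

```bash
python3 -m inch '[[[0.03,-0.08,-0.3,-0.04,0,0],[0,0,-0.3,0,0,0],[0,0,-0.2,0,0,0],[0,0,0,0,0,0]]]'| grep -E "pos|ft"
python3 -m inch '[[[0,0,-0.08,0,0,0],[0,0,-0.08,0,0,0],[0,0,0,0,0,0]]]'| grep -E "pos|ft"
python3 -m inch '[[[0,0,-0.07,0,0,0],[0,0,0,0,0,0]]]'| grep -E "pos|ft"
python3 -m inch '[[[0,0,-0.07,0,0,0],[0,0,0,0,0,0]]]'| grep -E "pos|ft"
```

```text
tcp_pos: [0.4758, -0.3478, 0.1245]
ft_force: [0.3, -0.0, -3.1]
tcp_pos: [0.4762, -0.3483, 0.1213]
ft_force: [-1.0, -0.0, -3.6]
tcp_pos: [0.4762, -0.3483, 0.1195]
ft_force: [0.5, -0.1, -3.2]
tcp_pos: [0.4762, -0.3483, 0.1177]
ft_force: [-0.7, -0.7, -3.2]
```

```bash
python3 -m inch '[[[0,0,-0.08,0,0,0],[0,0,-0.08,0,0,0],[0,0,0,0,0,0]]]'| grep -E "pos|ft"
python3 -m inch '[[[0,0,-0.06,0,0,0],[0,0,0,0,0,0]]]'| grep -E "pos|ft"
python3 -m inch '[[[0,0,-0.06,0,0,0],[0,0,0,0,0,0]]]'| grep -E "pos|ft"
python3 -m inch '[[[0,0,-0.06,0,0,0],[0,0,0,0,0,0]]]'| grep -E "pos|ft"
```

```text
tcp_pos: [0.476, -0.3481, 0.1134]
ft_force: [0.3, 0.0, -3.3]
tcp_pos: [0.4761, -0.3482, 0.112]
ft_force: [1.0, -0.3, -3.1]
tcp_pos: [0.4761, -0.3482, 0.1106]
ft_force: [0.2, 0.4, -3.7]
tcp_pos: [0.4763, -0.3487, 0.1102]
ft_force: [-1.5, -0.4, 2.3]
```

Contact at TCP z 0.110. Open and rise.

```bash
python3 -m inch '[[[0,0,0,0,0,0],[0,0,0,0,0,0],[0,0,0,0,0,0],[0,0,0,0,0,0],[0,0,0,0,0,0]]]' 87 | grep -E "pos|ft|open"
python3 -m inch '[[[0,0,0,0,0,0],[0,0,0.3,0,0,0],[0,0,0.6,0,0,0],[0,0,0.8,0,0,0],[0,0,0.9,0,0,0]]]' | grep -E "pos|ft|open"
python3 -m inch '[[[0,0,0.9,0,0,0],[0,0,0.9,0,0,0],[0,0,0.9,0,0,0],[0,0,0.9,0,0,0],[0,0,0.9,0,0,0]]]' | grep -E "pos|ft|open"
python3 -m inch '[[[0,0,0,0,0,0],[0,0,0,0,0,0],[0,0,0,0,0,0],[0,0,0,0,0,0],[0,0,0,0,0,0]]]' | grep -E "time|pos|ft|open"
python3 - <<'E'
from h import *
a=cv2.cvtColor(optics.get_image("scene"),cv2.COLOR_RGB2BGR);cv2.imwrite("pics/p8.png",cv2.resize(a[80:300,120:390],None,fx=2.7,fy=2.7))
E
```

```text
tcp_pos: [0.4764, -0.3483, 0.1093]
ft_force: [0.3, -0.4, -0.7]
opening: 0.079
tcp_pos: [0.4757, -0.3478, 0.1746]
ft_force: [-0.4, -0.1, 0.2]
opening: 0.0868
tcp_pos: [0.4761, -0.348, 0.2886]
ft_force: [1.1, -0.6, -0.1]
opening: 0.0871
time: 23.55
tcp_pos: [0.4756, -0.3477, 0.2852]
ft_force: [0.4, 0.0, -0.5]
opening: 0.0874
```

View pics/p8.png

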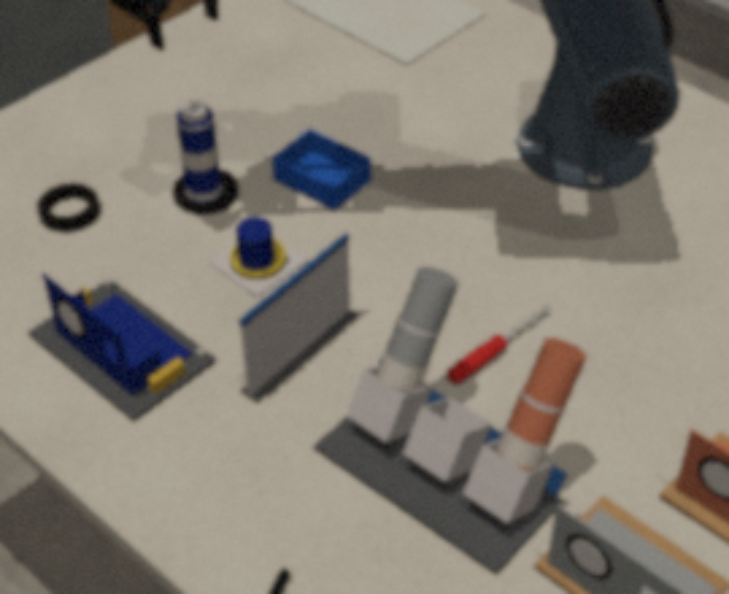

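The blue can stands upright in the black stand (200,150), its cap is in the yellow holder (256,245), and everything else is undisturbed.

```bash
python3 -c "
from station import manip
print(manip.hand_in())"
```

```text
the job is handed in; nothing more can be done
None
```

The jig holds the blue housing, so I set the blue can's cap open side down in the yellow holder, stood the can upright in the black stand, and handed the job in at about 24 s; the last picture showed the rest in place, and no verdict came back.

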